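# Hold a vial block square in the marking fixture

### The arm

A 6-joint arm with a two-finger parallel gripper is mounted at the origin on a cart in front of the work surface, level with it; the furniture and walls round the work are solid. World frame = base frame: x ahead of the robot, y to its left, z up, the work surface at z = 0. Lengths are in m, angles in degrees, forces in N, time in s.
With the tool pointing down it reaches from about 0.325 to 0.9 m from the base axis. Payload 6.1 kg.
Tool frame: the origin (TCP) lies at the very end of the fingers, on their centre line; the grasp point (between the pads) lies 19 mm behind it; z points along the fingers, y is the line along which they close (so a half turn about z gives the same grasp; the last joint's range is limited). The gripper opens to 87 mm and grips with 3 to 60 N. Pads are 19 mm wide; open, the fingers measure 117 mm over their backs; the gripper's body (75 mm by 190 mm) begins 51 mm behind the grasp point.
Start: joints at [69.551, 12.628, 87.462, -0, 79.91, -7.225], TCP at [0.143, 0.608, 0.193] pointing down, gripper open.
Joint ranges: [-170.65, 170.65], [-52.31, 119.04], [5.05, 147.46], [-71.25, 251.25], [11.57, 151.72], [-153.62, 153.62]. Speed limits (degrees/s): [147.25, 147.25, 172.46, 180, 180, 180].

### API

Orientations are given as [roll, pitch, yaw] about the fixed x, y, z axes, in that order (R = Rz(yaw) Ry(pitch) Rx(roll)).
In Python, from workcell import movep, movel, move_joints, command_gripper, sleep, ik, capture, Unreachable, close_job, recognise, regions_of, landmark_of, get_clock, get_qpos, get_joint_vel, get_joint_torque, get_tcp_pos, get_tcp_rot, get_ft_force, get_ft_torque, get_gripper_width, get_gripper_force gives the robot as it stands. Calls block until the motion is done:
- movep(position, orientation): joint-space move of the TCP to a pose.
- movel(position, max_speed=0.15, rotation=None, max_force=None): straight line of the TCP; rotation=None keeps the orientation; max_speed is the mean speed in m/s. With max_force (N) it stops when the force on the tool has changed by that much, and returns True; else False.
- move_joints(angles): joint-space move.
- command_gripper(opening, strength=None): finger opening in m; strength is the grip in N (None keeps the last); returns when the fingers have stopped.
- sleep(seconds).
- ik(position, orientation): joint angles nearest the present ones, or None.
- capture(name): name is "scene" or "top"; returns a dict with "image" (480x640x3 uint8, red, green, blue), "mtx" (3x3 intrinsics, pixels), "rvec" (rotation vector, rad) and "tvec" (3), from world to camera coordinates, as OpenCV has them. Camera axes: x right, y down, z forward; pixel columns grow to the right and rows downward; lengths in m; the calibration is good to about 2 mm. A picture is of the moment at which its call begins. There is no depth.
A pose or a line that the arm cannot do raises Unreachable and nothing moves.
- close_job(): hands the job in; it is judged then, once.
Trained networks look in the newest picture that a camera, given by its name, has taken for a name from the list of things; names that differ only in an ending like _2 or _b are one class to them, and where a whole thing is asked for, a point or a joint stands for the part that bears it (a point fixed in the world has none). Each returns a list of dicts, best first, with "score" (0 to 1); they miss things now and then, are a little off and sometimes report something else, mostly with a low value. They report only what shows in the picture. A call takes as long as a camera call. They do not tell look-alikes from the thing itself.
- recognise(camera, thing): "extent" ([left, top, width, height] in pixels, round what is visible of it).
- regions_of(camera, thing): "pixels" (480x640 bool, what is visible of it) and "extent" ([left, top, width, height] in pixels, round what is visible of it).
- landmark_of(camera, thing): "point" ([column, row] in pixels: a listed point, or the origin of a listed thing).
Readings, each from a call of its own:
- get_clock(): time.
- get_qpos(): joint angles.
- get_joint_vel(): joint speeds.
- get_joint_torque(): joint torques, N m.
- get_tcp_pos(): TCP position.
- get_tcp_rot(): TCP orientation.
- get_ft_force(): force on the tool from outside, world axes, zero at the start.
- get_ft_torque(): the same for the moment, N m.
- get_gripper_width(): finger opening in m.
- get_gripper_force(): force on a finger pad.
Only numpy, scipy, OpenCV 4.12 (cv2) and the standard library are available. Lean on these libraries where they do the work, as an engineer would, in place of code of your own. Each camera call takes 0.05 s, during which the arm holds its last target. There are 200 camera calls.

### The job

Lay the notched aluminium vial block flat on the bed of the marking fixture, its full-length back side towards the dark fence and its notch to the front right, then push it home into the corner (the notch is there for the fingertips): flush against the fence, up to the blue stop and flat on the bed. Finish while still holding it there with one firm diagonal push, down onto the bed and against the fence together (about 10 N each way); do not let go, do not ram it, and leave the bottle, beaker, timer and tape alone.

Things in the scene. Friction and masses are not known exactly. Their poses are not given: they have to be found in the camera images.
- block_center (a point): Centre (half-way up) of the loose pale aluminium vial block, 54 mm (x) by 100 mm (y) by 44 mm high, 0.28 to 0.46 kg, dark round wells painted on top; on the bench right of the mat, whose top is 2 mm higher. x points to its back (full-length side, goes to the fence), y to its left end (goes to the stop), z up. The part with y from -5 to +50 mm has full width and can be gripped across its 54 mm.
- block_notch (a point): Inner corner of the notch cut from the block's front right corner, on its level floor: x 0, y -5 mm from the block's centre, 20 mm above the underside. From here the notch reaches 27 mm to -x and 45 mm to -y, open to front, right and above; its two upright walls (facing -x and -y) are 24 mm high. Axes as the block's.
- block_corner (a point): Lower back left corner of the block (+27 mm x, +50 mm y, underside). When the block is home it lies on fixture_corner. Axes as the block's.
- block: The same vial block; origin at the centre of its underside.
- fixture_corner (a point): The fixed inside corner where bed top, fence face and stop face meet, 15 mm above the mat. Fixture axes: x towards and into the fence (away from the robot, turned up to 0.3 rad), y to the left into the stop, z up. The free bed reaches from here 125 mm to -x and 165 mm to -y.
- fixture: The marking fixture, fixed on the mat, 156 x 196 mm; origin at the centre of its underside, axes as fixture_corner; fixture_corner lies at (+50, +70, +15) mm. The bed, the fence and the stop are rigid and slick (polished and coated, friction about 0.2).
- bed: Flat dull grey plate, 150 x 190 mm, top 15 mm above the mat; origin at the centre of its underside, 3 mm above the mat.
- fence: Dark steel fence along the far side of the bed, 190 mm long, 18 mm thick, 50 mm high above the bed; origin at the middle of its face, at bed level.
- stop: Blue stop block along the left end of the bed, 110 mm long in x (from the fence to the front), 18 mm thick, 46 mm high above the bed; origin at fixture_corner.
- bottle_red: Bystander: white sample bottle with a red cap, 72 mm across, 108 mm high, at the back right; origin under its centre.
- beaker: Bystander: small white plastic beaker, 62 mm across, 72 mm high, left of the fixture; origin under its centre.
- timer: Bystander: bench timer, 66 x 62 x 19 mm, at the front left; origin under its centre.
- tape: Bystander: roll of white tape lying flat, 66 mm across, 19 mm high, left of the fixture; origin under its centre.
There are look-alikes about, which are no part of the job. Leave any purple look-alike of the block alone.

How it is judged (in metres and radians):
On the way:
1. the vial block lies flat on the fixture's bed (z of block_corner in the frame of fixture_corner between -0.004 and 0.004 m and x of block_corner in the frame of fixture_corner between -0.12 and 0.003 m and y of block_corner in the frame of fixture_corner between -0.12 and 0.003 m and angle between block_center's own z axis and vertical below 0.05 rad and contact force between block and bed above 1 N), for 0.2 s.
At the end, for the whole second after the job is handed in: Held at the end: block corner within 3 mm of the fixture corner, square and flat within 2 degrees, still; fingers push it with over 4 N, it bears on the fence with over 3 N and on the bed with over 7 N (more than its weight); bystanders within 20 mm of their start (x of block_corner in the frame of fixture_corner between -0.003 and 0.002 m and y of block_corner in the frame of fixture_corner between -0.003 and 0.002 m and z of block_corner in the frame of fixture_corner between -0.003 and 0.003 m and angle between the x axis of block_center and the x axis of fixture_corner, either way round below 0.035 rad and angle between block_center's own z axis and vertical below 0.035 rad and contact force between block and fence above 3 N and contact force between block and bed above 7 N and contact force between the fingers and block above 4 N and linear speed of block below 0.01 m/s and distance of each of bottle_red, beaker, timer, tape from where it was at the start of the episode below 0.02 m); the arm keeps its last pose, push and grip.
It fails at once if the block is rammed against the fixture (over 90 N on fence, bed or stop) (contact force between block and fence above 90 N or contact force between block and bed above 90 N or contact force between block and stop above 90 N).
It fails at once if a bystander is knocked over or pushed away (distance of any of bottle_red, beaker, timer, tape from where it was at the start of the episode above 0.03 m).
It also fails if it takes over 61 s, if anything falls off the work surface, if the arm or the gripper's body presses on something with over 40 N, if the wrist force passes 120 N, or if a joint passes its speed limit or range.

## Working session

There is one attempt and no reset: what is moved stays moved. The work goes in short steps, each a Python script; the robot and the scene stay as the last script left them, time stands still between calls to the robot, and variables do not carry over. Pictures are saved under pics/ and viewed, at most 10 in all, crops included, and the job is handed in when it is done.

```bash
mkdir -p pics
python3 - <<'E'
from workcell import *
import cv2,numpy as np
for c in("top","scene"):
    r=capture(c); cv2.imwrite(f"pics/{c}0.png",r["image"][:,:,::-1])
    R=cv2.Rodrigues(np.array(r["rvec"],float))[0]; print(c,"cam pos",-R.T@np.array(r["tvec"]).ravel())
    for t in("block_center","block_notch","block_corner","fixture_corner","fixture","fence","stop","bottle_red","beaker","timer","tape"):
        print(t,[(np.round(d["point"],1).tolist(),round(d["score"],2)) for d in landmark_of(c,t)])
print(get_clock())
E
```

```text
top cam pos [ 3.94446279e-01 -1.35746857e-03  1.45358876e+00]
block_center [([264.5, 280.9], 0.93), ([466.3, 285.9], 0.79)]
block_notch [([470.1, 284.8], 0.64), ([265.5, 279.0], 0.61)]
block_corner [([439.7, 275.3], 0.93), ([205.0, 290.6], 0.71), ([278.5, 300.0], 0.58)]
fixture_corner [([315.7, 236.6], 0.86)]
fixture [([341.7, 256.5], 0.59), ([315.5, 235.0], 0.33)]
fence [([346.1, 234.3], 0.97)]
stop [([318.1, 238.1], 0.72)]
bottle_red [([452.3, 212.0], 0.61), ([466.4, 285.3], 0.48)]
beaker [([161.8, 259.5], 0.67), ([314.9, 236.0], 0.52)]
timer [([202.5, 292.9], 0.96), ([315.5, 238.0], 0.24)]
tape [([211.2, 237.9], 0.76), ([315.6, 235.2], 0.54)]
scene cam pos [-0.03149673 -0.42372231  0.88566482]
block_center [([456.3, 349.7], 0.9), ([341.0, 265.9], 0.74), ([261.9, 243.7], 0.63)]
block_notch [([258.2, 240.9], 0.7), ([455.2, 352.2], 0.68), ([351.6, 251.0], 0.49)]
block_corner [([254.4, 267.7], 0.62), ([454.7, 352.1], 0.57)]
fixture_corner [([328.0, 231.9], 0.96)]
fixture [([338.0, 263.5], 0.64), ([452.4, 353.8], 0.53)]
fence [([353.0, 247.2], 0.58)]
stop [([329.7, 234.1], 0.86)]
bottle_red [([471.6, 286.7], 0.8), ([353.7, 247.7], 0.48)]
beaker [([188.9, 192.0], 0.59)]
timer [([203.3, 231.4], 0.83)]
tape [([251.6, 198.5], 0.7)]
1.2
```

View pics/top0.png

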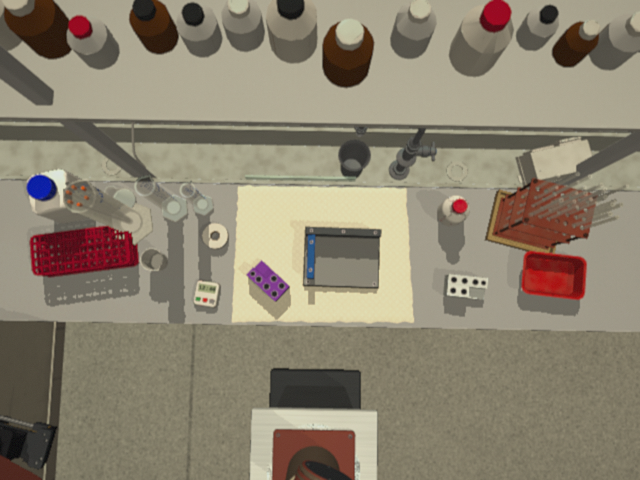

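View pics/scene0.png

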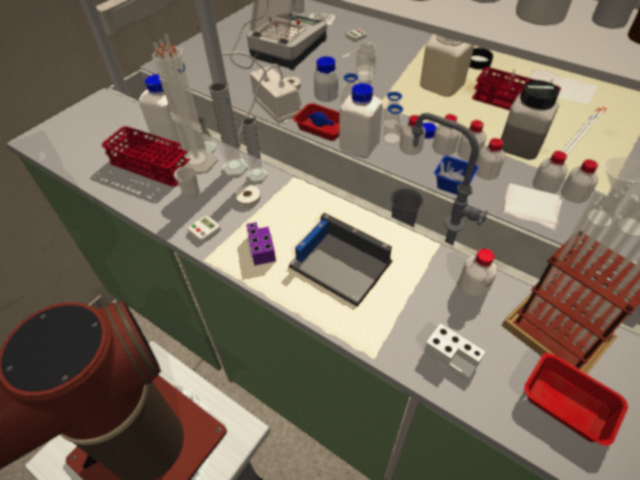

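```bash
cat > fit.py <<'E'
import cv2,numpy as np
from workcell import *
from scipy.optimize import minimize
def box(x0,x1,y0,y1,z0,z1): return np.array([[x,y,z] for x in(x0,x1) for y in(y0,y1) for z in(z0,z1)],float)
BLOCK=[box(-.027,.027,-.005,.05,0,.044),box(0,.027,-.05,.05,0,.044),box(-.027,.027,-.05,.05,0,.02)]
# origin = fixture corner
FIX=[box(-.131,.025,-.171,.025,-.015,-.012),box(-.125,.018,-.165,.018,-.012,0),box(0,.018,-.165,.018,0,.05),box(-.11,0,0,.018,0,.046)]
FIX[0]=box(-.128,.028,-.168,.028,-.015,-.012)
S=4
def render(cap,boxes,p,z):
    x,y,a=p; R=np.array([[np.cos(a),-np.sin(a),0],[np.sin(a),np.cos(a),0],[0,0,1]])
    m=np.zeros((480*S,640*S),np.uint8)
    for b in boxes:
        q=cv2.projectPoints(b@R.T+[x,y,z],np.array(cap["rvec"],float),np.array(cap["tvec"],float),np.array(cap["mtx"],float),None)[0][:,0]
        h=cv2.convexHull(((q+.5)*S).astype(np.float32))
        cv2.fillConvexPoly(m,np.round(h*16).astype(np.int32),1,shift=4)
    return cv2.resize(m.astype(np.float32),(640,480),interpolation=cv2.INTER_AREA)
def fit(caps,masks,boxes,p0,z,cams):
    def f(p): return sum(np.abs(render(caps[c],boxes,p,z)-masks[c]).sum()/masks[c].sum() for c in cams)
    p=np.array(p0)
    for s in(.02,.005):
        r=minimize(f,p,method="Nelder-Mead",options=dict(initial_simplex=np.array([p,p+[s,0,0],p+[0,s,0],p+[0,0,s*5]]),maxiter=90)); p=r.x
    return p,r.fun
def ground(cap,uv,z):
    R=cv2.Rodrigues(np.array(cap["rvec"],float))[0];t=np.array(cap["tvec"],float).ravel()
    d=R.T@np.linalg.solve(np.array(cap["mtx"],float),[uv[0],uv[1],1]);o=-R.T@t
    return o+d*(z-o[2])/d[2]
E
python3 - <<'E'
from fit import *
caps={c:capture(c) for c in("top","scene")}
ref={"block":dict(top=(466,287),scene=(455,350)),"fixture":dict(top=(342,257),scene=(342,265))}
print("mtx",np.round(caps["top"]["mtx"],1).tolist(), np.round(caps["scene"]["mtx"],1).tolist())
for t,B,z in(("block",BLOCK,0.),("fixture",FIX,.017)):
    M={}
    for c in caps:
        L=regions_of(c,t); print(t,c,[(np.round(d["extent"]).tolist(),round(d["score"],2),int(d["pixels"].sum())) for d in L])
        L.sort(key=lambda d:np.hypot(d["extent"][0]+d["extent"][2]/2-ref[t][c][0],d["extent"][1]+d["extent"][3]/2-ref[t][c][1]))
        M[c]=L[0]["pixels"].astype(np.float32)
    p0=[*ground(caps["top"],ref[t]["top"],z)[:2],0]
    if t=="fixture": p0=[*ground(caps["top"],(315.7,236.6),z)[:2],0]
    for cams in(["top"],["scene"],["top","scene"]):
        p,f=fit(caps,M,B,p0,z,cams); print(t,cams,np.round(p,4),round(f,3))
    for c in caps:
        e=cv2.findContours((render(caps[c],B,p,z)>.5).astype(np.uint8),cv2.RETR_EXTERNAL,cv2.CHAIN_APPROX_NONE)[0]
        caps[c].setdefault("cont",[]).append(e)
    print("lm z",[ (k,np.round(ground(caps["top"],landmark_of("top",k)[0]["point"],zz),4).tolist()) for k,zz in(("fixture_corner",.017),("bottle_red",0),("timer",0),("tape",0),("beaker",0))] if t=="fixture" else "")
out=[]
for c,(x,y,w,h) in(("top",(290,215,213,100)),("scene",(280,200,213,180))):
    im=cv2.resize(caps[c]["image"][y:y+h,x:x+w,::-1],None,fx=3.7,fy=3.0 if c=="scene" else 3.7) if 0 else cv2.resize(caps[c]["image"][y:y+h,x:x+w,::-1],None,fx=2.1 if c=="scene" else 3.7,fy=2.1 if c=="scene" else 3.7)
    k=2.1 if c=="scene" else 3.7
    for e in caps[c]["cont"]:
        for g in e: cv2.polylines(im,[np.int32((g-[x,y]+.5)*k)],True,(0,255,0),1)
    out.append(cv2.copyMakeBorder(im,0,0,0,max(0,790-im.shape[1]),cv2.BORDER_CONSTANT))
w=min(o.shape[1] for o in out); im=np.vstack([o[:,:w] for o in out])[:600]; cv2.imwrite("pics/fit1.png",im); print(im.shape)
E
```

```text
mtx [[561.2, 0.0, 317.5], [0.0, 561.2, 250.2], [0.0, 0.0, 1.0]] [[469.0, 0.0, 322.1], [0.0, 469.0, 235.9], [0.0, 0.0, 1.0]]
block top [([246.0, 262.0, 46.0, 39.0], 0.97, 930), ([446.0, 272.0, 45.0, 32.0], 0.9, 950)]
block scene [([248.0, 220.0, 25.0, 42.0], 0.8, 948), ([427.0, 325.0, 57.0, 55.0], 0.57, 1789)]
block ['top'] [ 0.4656 -0.3766 -0.1134] 0.061
block ['scene'] [ 0.4651 -0.3782 -0.0724] 0.069
block ['top', 'scene'] [ 0.4657 -0.3771 -0.0993] 0.137
lm z 
fixture top [([304.0, 223.0, 77.0, 66.0], 0.89, 4511), ([312.0, 234.0, 2.0, 46.0], 0.39, 316)]
fixture scene [([287.0, 213.0, 106.0, 91.0], 0.91, 5729)]
fixture ['top'] [ 0.5876  0.0083 -0.0107] 0.023
fixture ['scene'] [ 0.59    0.0064 -0.028 ] 0.023
fixture ['top', 'scene'] [ 0.5886  0.0076 -0.0177] 0.05
lm z [('fixture_corner', [0.5831, 0.0122, 0.017]), ('bottle_red', [0.6592, -0.3468, 0.0]), ('timer', [0.4485, 0.2819, 0.0]), ('tape', [0.5879, 0.2758, 0.0]), ('beaker', [0.5141, 0.4068, 0.0])]
(600, 790, 3)
```

View pics/fit1.png

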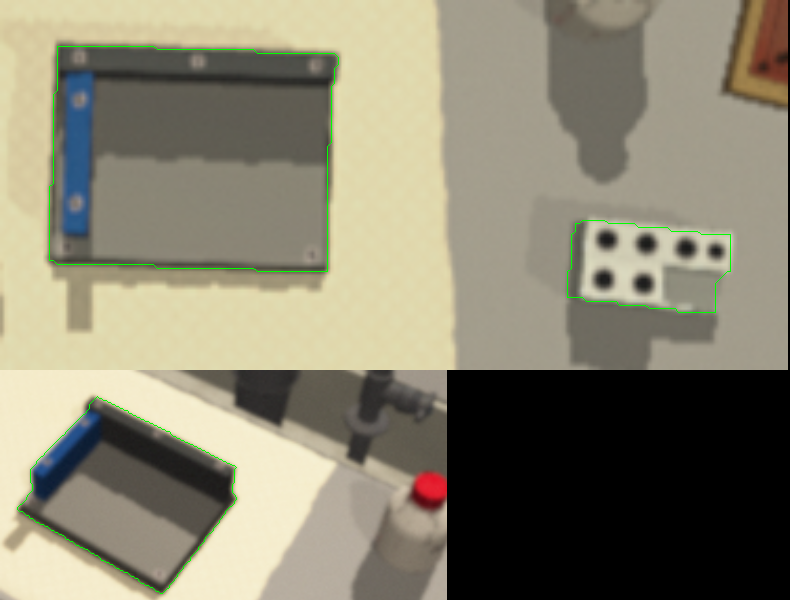

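Candidates in the top view are the pale block at (466,287), the purple look-alike at (268,281) and the red rack at (80,250). I choose the pale one: the crop shows it with its notch at the front right, and the fitted outlines of block and fixture agree well.

```bash
cat > cfg.py <<'E'
import numpy as np
from workcell import *
B=np.array([.4657,-.3771]);BA=-.0993
F=np.array([.5886,.0076]);FA=-.0177
def rot(a): return np.array([[np.cos(a),-np.sin(a)],[np.sin(a),np.cos(a)]])
def w(o,a,x,y,z): return [*(o+rot(a)@np.array([x,y])),z]
def st(s=""): print(s,"t",round(get_clock(),2),"tcp",np.round(get_tcp_pos(),4),"F",np.round(get_ft_force(),1),"w",round(get_gripper_width(),4))
E
python3 - <<'E'
from cfg import *
for o in(90,-90):
    a=np.degrees(BA)+o; q=ik(w(B,BA,0,.022,.1),[180,0,a]); print(o,None if q is None else np.round(q,0))
for o in(90,-90,0,180): print(o,(lambda q:None if q is None else np.round(q,0))(ik(w(F,FA,-.09,-.1,.1),[180,0,np.degrees(FA)+o])))
a=np.degrees(BA)
q=ik(w(B,BA,0,.022,.1),[180,0,a+90]); 
o=90 if q is not None and abs(q[5])<145 else -90
q2=ik(w(B,BA,0,.022,.1),[180,0,a-90])
if q2 is not None and q is not None and abs(q2[5])<abs(q[5]): o=-90
print("use",o)
movep([.42,-.1,.2],[180,0,a+o])
movep(w(B,BA,0,.022,.12),[180,0,a+o]); st("above")
command_gripper(.087)
hit=movel(w(B,BA,0,.022,.008),.1,max_force=8); st(f"down {hit}")
if not hit:
    command_gripper(.045,30); st("grip")
    movel(w(B,BA,0,.022,.13),.12); st("lift"); print(get_gripper_force())
E
```

```text
90 [-45.  12.  98.   0.  69. -39.]
-90 [-45.  12.  98.  -0.  69. 141.]
90 [-19.   1. 110.   0.  68. -18.]
-90 None
0 [-19.   1. 110.  -0.  68.  72.]
180 [ -19.    1.  110.    0.   68. -108.]
use 90
above t 5.49 tcp [ 0.4683 -0.3542  0.1204] F [-0.7  0.   0.1] w 0.0871
down False t 6.97 tcp [ 0.4685 -0.3558  0.0089] F [-0.1 -0.4  0.1] w 0.0869
grip t 7.66 tcp [ 0.4681 -0.3552  0.0081] F [ 1.   0.3 -0.6] w 0.053
lift t 8.82 tcp [ 0.4672 -0.3546  0.1288] F [-0.5 -0.1 -3.9] w 0.0534
29.97538447380066
```

Run:
```python
from cfg import *
a=np.degrees(FA)+90
X,Y=-.068,-.080+.022
movep(w(F,FA,X,Y,.14),[180,0,a])
movel(w(F,FA,X,Y,.040),.1); st("pre")
hit=movel(w(F,FA,X,Y,.018),.02,max_force=5); st(f"down {hit}")
command_gripper(.064,15); sleep(.3); st("open")
movel(w(F,FA,X,Y,.15),.15); st("up")
movep(w(F,FA,-.2,-.2,.2),[180,0,a])
from fit import *
caps={c:capture(c) for c in("top","scene")}
p0=[*w(F,FA,-.067,-.08,0)[:2],FA]; M={}
for c in caps:
    q=cv2.projectPoints(np.array([[*p0[:2],.04]]),np.array(caps[c]["rvec"],float),np.array(caps[c]["tvec"],float),np.array(caps[c]["mtx"],float),None)[0].ravel()
    L=regions_of(c,"block"); L.sort(key=lambda d:np.hypot(d["extent"][0]+d["extent"][2]/2-q[0],d["extent"][1]+d["extent"][3]/2-q[1]))
    M[c]=L[0]["pixels"].astype(np.float32); print(c,q,L[0]["extent"])
for cams in(["top"],["scene"],["top","scene"]):
    p,f=fit(caps,M,BLOCK,p0,.017,cams); print(cams,np.round(p,4),round(f,3),"centre in fix",np.round(rot(-FA)@(p[:2]-F),4))
a=cv2.resize(caps["top"]["image"][215:305,285:415,::-1],None,fx=3,fy=3,interpolation=cv2.INTER_CUBIC)
b=cv2.resize(caps["scene"]["image"][205:315,275:405,::-1],None,fx=3,fy=3,interpolation=cv2.INTER_CUBIC)[:270]
cv2.imwrite("pics/placed.png",np.hstack([a,b]))
```

```text
pre t 11.16 tcp [ 0.5204 -0.0494  0.0408] F [-0.6  0.1 -3.8] w 0.0532
down True t 11.9 tcp [ 0.5195 -0.0491  0.0252] F [-0.4  0.3  3.8] w 0.0534
open t 12.73 tcp [ 0.5177 -0.0487  0.0238] F [-0.1  0.3 -0. ] w 0.0639
up t 13.72 tcp [ 0.5188 -0.049   0.1488] F [ 0.5  0.3 -0.7] w 0.0638
top [345.3193029  262.50832583] [326.7, 251.2, 39.7, 27.3]
scene [339.51618391 259.98216257] [245.4, 222.0, 28.7, 43.7]
['top'] [ 0.5167 -0.0717  0.0159] 0.044 centre in fix [-0.0705 -0.0806]
['scene'] [ 1.6716  1.0074 -0.805 ] 1.0 centre in fix [1.0651 1.0188]
['top', 'scene'] [ 0.5167 -0.0718  0.009 ] 2.661 centre in fix [-0.0705 -0.0807]
```

View pics/placed.png

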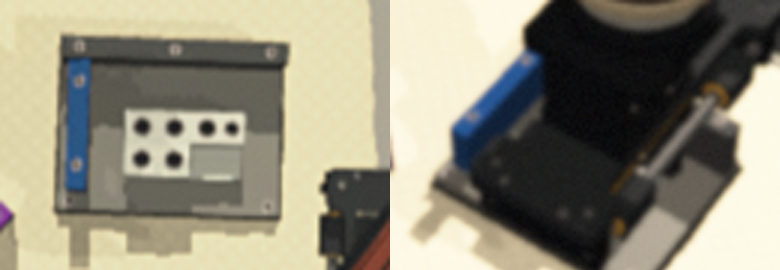

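The block lies flat on the bed, at about (345,262) in the top view, with its notch at the front right. Next I put the closed fingertips in the notch.

Run:
```python
from cfg import *
a=np.degrees(FA); o=0
command_gripper(0,20)
X,Y=-.0855,-.1046
movep(w(F,FA,X,Y,.14),[180,0,a+o]); st("above")
movel(w(F,FA,X,Y,.05),.1)
hit=movel(w(F,FA,X,Y,.032),.015,max_force=3); st(f"floor {hit}")
z=get_tcp_pos()[2]+.002
movel(w(F,FA,X,Y,z),.03); st("raised")
def fx(): return np.round(rot(-FA)@(np.array(get_tcp_pos()[:2])-F),4)
print(movel(w(F,FA,X+.008,Y+.007,z),.02,max_force=8),fx()); st()
print(movel(w(F,FA,-.043,-.076,z),.04,max_force=8),fx()); st("diag")
print(movel(w(F,FA,-.028,-.076,z),.015,max_force=6),fx()); st("x")
p=fx()
print(movel(w(F,FA,p[0]-.0005,-.060,z),.015,max_force=6),fx()); st("y")
```

```text
above t 17.61 tcp [ 0.5012 -0.0956  0.1401] F [-0.2  0.8  0. ] w 0.0003
floor False t 20.01 tcp [ 0.5014 -0.0955  0.0322] F [-0.1 -0.1  0.2] w 0.0003
raised t 20.26 tcp [ 0.5015 -0.0956  0.0345] F [ 0.2 -0.4  0.6] w 0.0001
False [-0.0775 -0.0975]
 t 20.94 tcp [ 0.5094 -0.0885  0.0341] F [ 0.  -0.4 -0.5] w 0.0005
False [-0.0432 -0.0761]
diag t 22.11 tcp [ 0.544  -0.0677  0.0341] F [-0.  -0.5 -0.2] w 0.0007
False [-0.0281 -0.076 ]
x t 23.26 tcp [ 0.5592 -0.0679  0.0341] F [0.3 0.2 0.8] w 0.0006
False [-0.0286 -0.0601]
y t 24.48 tcp [ 0.559  -0.0519  0.0342] F [-0.3 -1.3  0.2] w 0.0005
```

Run:
```python
from cfg import *
import cv2
c={k:capture(k)["image"] for k in("top","scene")}
a=cv2.resize(c["top"][205:305,285:415,::-1],None,fx=3,fy=3,interpolation=cv2.INTER_CUBIC)
b=cv2.resize(c["scene"][205:305,275:405,::-1],None,fx=3,fy=3,interpolation=cv2.INTER_CUBIC)
cv2.imwrite("pics/s1.png",np.hstack([a,b]))
st()
```

```text
t 24.57 tcp [ 0.5589 -0.052   0.0341] F [ 0.3 -0.4 -0.5] w 0.0002
```

View pics/s1.png

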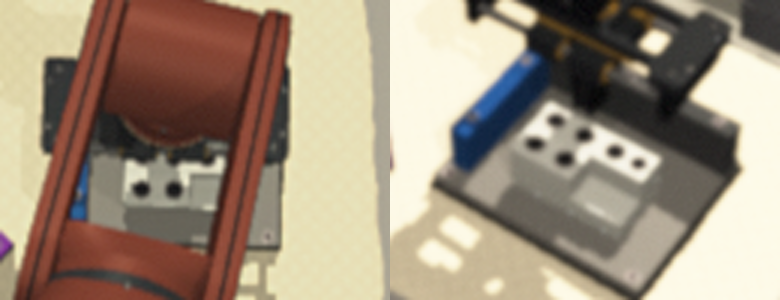

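Run:
```python
from cfg import *
from fit import *
caps={c:capture(c) for c in("top","scene")}
P=lambda c,pt:cv2.projectPoints(np.array([pt],float),np.array(caps[c]["rvec"],float),np.array(caps[c]["tvec"],float),np.array(caps[c]["mtx"],float),None)[0].ravel()
c="scene"
print("tcp px",P(c,get_tcp_pos()),"30mm up",P(c,get_tcp_pos()+np.array([0,0,.03])))
for d in regions_of(c,"block"): print(d["extent"],round(d["score"],2),d["pixels"].sum())
for l in("block_notch","block_center","block_corner"): print(l,[(np.round(d["point"],1).tolist(),round(d["score"],2)) for d in landmark_of(c,l)])
p=[.5167,-.0717,-.01]
im=caps[c]["image"][:,:,::-1].copy(); x,y,k=275,205,6
im=cv2.resize(im[y:y+100,x:x+130],None,fx=k,fy=k,interpolation=cv2.INTER_CUBIC)
e=cv2.findContours((render(caps[c],BLOCK,p,.017)>.5).astype(np.uint8),cv2.RETR_EXTERNAL,cv2.CHAIN_APPROX_NONE)[0]
for g in e: cv2.polylines(im,[np.int32((g-[x,y]+.5)*k)],True,(0,255,0),1)
for dz,col in((0,(0,0,255)),(.03,(255,0,255))): cv2.circle(im,tuple(int(v) for v in (P(c,get_tcp_pos()+np.array([0,0,dz]))-[x,y]+.5)*k),5,col,-1)
cv2.imwrite("pics/s2.png",im)
```

```text
tcp px [341.67280098 247.01254162] 30mm up [341.81955069 238.73049242]
[315.2, 238.6, 49.9, 43.3] 0.92 1386
[244.8, 219.7, 30.0, 42.5] 0.61 946
[296.8, 221.0, 32.6, 36.5] 0.34 618
block_notch [([257.2, 237.6], 0.82), ([340.0, 263.2], 0.74)]
block_center [([339.7, 261.6], 0.64), ([262.1, 241.5], 0.57)]
block_corner [([250.3, 268.1], 0.86)]
```

View pics/s2.png

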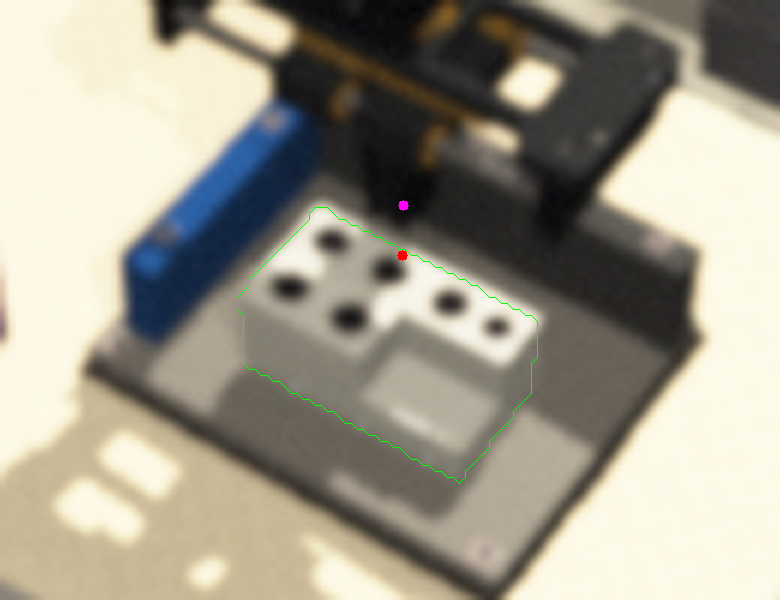

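Run:
```python
from cfg import *
import cv2
p=get_tcp_pos(); movel([p[0],p[1],.075],.15)
X,Y=-.0855,-.1046
movel(w(F,FA,X,Y,.075),.15)
movel(w(F,FA,X,Y,.036),.12)
hit=movel(w(F,FA,X,Y,.004),.025,max_force=3); st(f"floor {hit}")
r=capture("scene")
P=lambda pt:cv2.projectPoints(np.array([pt],float),np.array(r["rvec"],float),np.array(r["tvec"],float),np.array(r["mtx"],float),None)[0].ravel()
im=r["image"][:,:,::-1]; x,y,k=275,205,6
im=cv2.resize(im[y:y+100,x:x+130],None,fx=k,fy=k,interpolation=cv2.INTER_CUBIC)
cv2.circle(im,tuple(int(v) for v in (P(get_tcp_pos())-[x,y]+.5)*k),4,(0,0,255),-1)
cv2.imwrite("pics/s3.png",im)
```

```text
floor True t 27.52 tcp [ 0.5011 -0.0954  0.0058] F [-0.8 -1.   5.1] w 0.0005
```

View pics/s3.png

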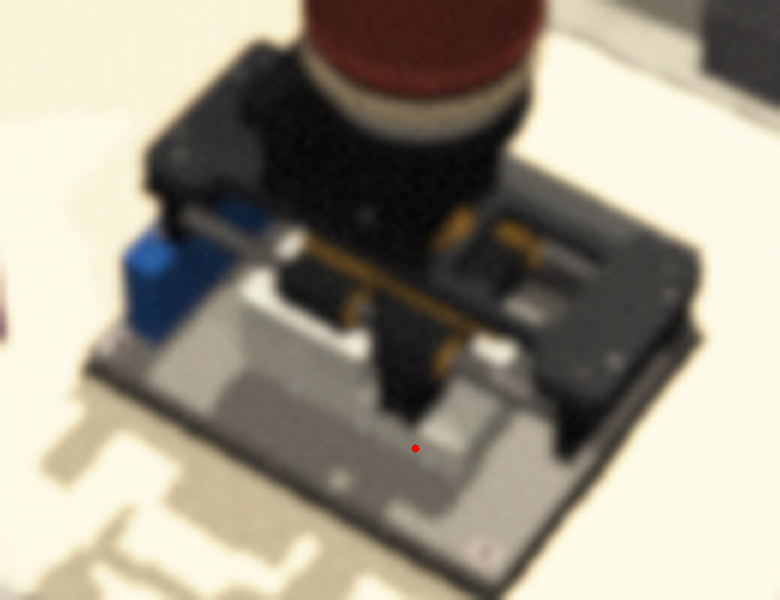

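Run:
```python
from cfg import *
X,Y=-.0855,-.1046; z=.0085
def fx(): return np.round(rot(-FA)@(np.array(get_tcp_pos()[:2])-F),4)
movel(w(F,FA,X,Y,z),.03); st("raised")
print(movel(w(F,FA,X+.008,Y+.007,z),.02,max_force=8),fx()); st()
print(movel(w(F,FA,-.044,-.077,z),.04,max_force=8),fx()); st("diag")
print(movel(w(F,FA,-.028,-.077,z),.015,max_force=6),fx()); st("x")
p=fx()
print(movel(w(F,FA,p[0]-.0005,-.060,z),.015,max_force=6),fx()); st("y")
```

```text
raised t 27.84 tcp [ 0.5013 -0.0955  0.0085] F [ 0.3 -0.2  0.2] w 0.0005
False [-0.0774 -0.0975]
 t 28.52 tcp [ 0.5095 -0.0885  0.0085] F [-0.5  0.2  0.3] w 0.0002
False [-0.0438 -0.077 ]
diag t 29.66 tcp [ 0.5434 -0.0686  0.0087] F [ 0.2 -0.3  0. ] w -0.0001
True [-0.0374 -0.0766]
x t 30.29 tcp [ 0.5499 -0.0683  0.0078] F [-0.5  0.1 -0.3] w 0.0004
True [-0.0382 -0.0657]
y t 31.05 tcp [ 0.5492 -0.0574  0.0079] F [ 0.9 -1.8  1.4] w 0.0005
```

```bash
cat > servo.py <<'E'
from cfg import *
def ft():
    f=np.mean([get_ft_force() for _ in range(3)],0); return np.array([*(rot(-FA)@f[:2]),f[2]])
def fx():
    p=np.array(get_tcp_pos()); return np.array([*(rot(-FA)@(p[:2]-F)),p[2]])
def servo(T,des,n,gain=6e-5,cap=4e-4,mask=(1,1,1),every=5):
    for i in range(n):
        f=ft(); T=T+np.array(mask)*np.clip(gain*(f-np.array(des)),-cap,cap)*[1,1,-1]*[1,1,1] if 0 else T+np.array(mask)*np.clip(gain*(f-np.array(des)),-cap,cap)
        movel(w(F,FA,*T),.05)
        if i%every==every-1: print(round(get_clock(),2),"T",np.round(T,4),"p",np.round(fx(),4),"F",np.round(ft(),1))
    return T
E
python3 - <<'E'
from servo import *
# reaction on tool = -push: f-des>0 -> move +x/+y; for z reaction +: f<des -> move down
T=fx(); print(T)
T=servo(T,[-4,-4,0],15,gain=1e-4,mask=(1,1,0))
T=servo(T,[-5,-4,10],15,gain=1e-4)
np.save("T.npy",T)
E
```

```text
[-0.03821973 -0.0656565   0.00789308]
32.3 T [-0.0371 -0.0653  0.0079] p [-0.0375 -0.0655  0.0078] F [-4.6 -4.5  3.5]
33.55 T [-0.0368 -0.0655  0.0079] p [-0.0372 -0.0655  0.0077] F [-3.7 -3.1  3.2]
34.8 T [-0.0366 -0.0654  0.0079] p [-0.0372 -0.0656  0.0077] F [-3.3 -5.1  3.3]
36.05 T [-0.0369 -0.0654  0.0065] p [-0.0371 -0.0656  0.0072] F [-6.8 -3.7  9.3]
37.3 T [-0.0373 -0.0653  0.006 ] p [-0.0371 -0.0657  0.007 ] F [-5.7 -4.7  9.6]
38.55 T [-0.0375 -0.0654  0.0059] p [-0.0371 -0.0657  0.0069] F [-5.1 -4.4 10. ]
```

Run:
```python
from servo import *
T=np.load("T.npy")
T=servo(T,[-10,-3,11],12,gain=8e-5); np.save("T.npy",T)
from fit import *
caps={c:capture(c) for c in("top","scene")}
ims=[]
for c,(x,y,ww,h,k) in(("top",(295,220,100,75,4)),("scene",(280,205,100,75,4))):
    im=cv2.resize(caps[c]["image"][y:y+h,x:x+ww,::-1],None,fx=k,fy=k,interpolation=cv2.INTER_CUBIC)
    raw=im.copy()
    e=cv2.findContours((render(caps[c],BLOCK,[*w(F,FA,-.027,-.05,0)[:2],FA],.017)>.5).astype(np.uint8),cv2.RETR_EXTERNAL,cv2.CHAIN_APPROX_NONE)[0]
    for g in e: cv2.polylines(im,[np.int32((g-[x,y]+.5)*k)],True,(0,255,0),1)
    ims.append(np.vstack([raw,im]))
cv2.imwrite("pics/h1.png",np.hstack(ims))
```

```text
39.8 T [-0.0363 -0.0657  0.0058] p [-0.0372 -0.0657  0.0065] F [-8.6 -3.2 11.4]
41.05 T [-0.0359 -0.0658  0.006 ] p [-0.0372 -0.0657  0.0066] F [-10.2  -4.1  12.1]
```

View pics/h1.png

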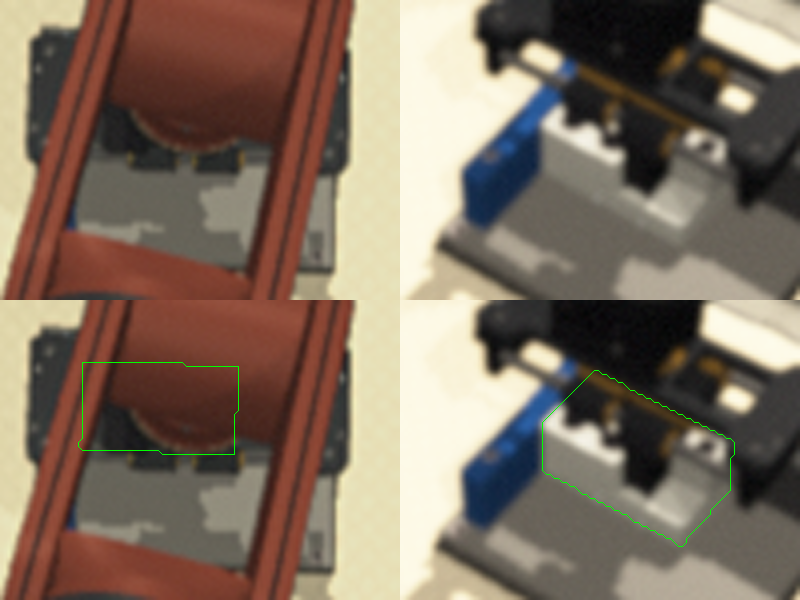

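The overlay shows the block home, flush with the fence and the blue stop, and the outline matches in the scene crop around (545,400)–(735,540). I check that it holds steady and hand in.

Run:
```python
from servo import *
for _ in range(3): sleep(.4); print(np.round(fx(),4),np.round(ft(),1))
f=ft()
if f[0]<-6 and f[2]>8: print(close_job(), get_clock())
```

```text
[-0.0372 -0.0657  0.0065] [-8.5 -2.9 10.5]
[-0.0372 -0.0657  0.0066] [-9.3 -2.2 10.1]
[-0.0372 -0.0657  0.0065] [-10.   -4.2  10.6]
the job is handed in; nothing more can be done
the job is handed in; nothing more can be done
```

I handed the job in with the vial block home in the fixture corner, held by a steady push of about 10 N into the fence and 10 N down onto the bed; the verdict was not reported back to me.

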